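# Put the lime away in the latched garnish box

## Task

Put the lime away in the steel garnish box: press the cover's release tab down and, keeping it down, slide the cover fully open, put the lime into the well, then press and slide the cover back until it is fully home and the tab has sprung up into its latch. Leave the lime in the box with the cover shut, and do not knock the lemon, the jigger or the glass about.

Things in the scene. Friction and masses are not known exactly. Their poses are not given: they have to be found in the camera images.
- garnish_box: Steel garnish box, fixed: 140 mm (its x) by 290 mm (its y), 86 mm high to the top of its side rails. Origin: centre of its underside. The -y half is a well under the cover; the +y half is a closed deck, 66 mm high, where the open cover parks. The rails' lips overhang the cover's long edges and leave 108 mm clear between them (box x -54 to +54 mm).
- well (a point): Centre of the well's inner floor, 6 mm above the box's underside; axes as the box's. The well is 108 mm (x) by 129 mm (y) and 60 mm deep; free from above when the cover is fully open. The cover is a grey plate 118 x 138 mm, its upper face 71.5 mm above the box's underside.
- cover (a joint): Travel of the cover along the box's +y: 0 = shut over the well (starts there, latched), 0.138 m = fully open at the end stop. Friction about 1 N; it stays where it is left. At either end the tab's tooth stands in a notch of the near (-x) rail lip and holds the cover with up to 4 mm of play; in between the lip keeps the tooth down.
- tab (a joint): Press depth of the cover's black release tab, vertically down: 0 = up, 0.008 m = pressed to its stop. The tooth is free of its notch from 0.004 m on. Spring: 2.3 N to start, 4 N at 0.004 m, 6 N at the stop. Let go within 4 mm of either end of the cover's travel it springs up and latches.
- tab_pad (a point): Middle of the tab pad's upper face; moves with it. Tab up: 85 mm above the box's underside, at box x -24 mm, box y -71 mm (cover shut) or +67 mm (fully open). Pad 44 mm (x) by 60 mm (y). A ridge 6 mm thick, 8 mm high stands across each y end: shut fingertips pressed into the 48 mm between them push the cover either way against a ridge. Near rail lip: 30 mm from the pad's middle, 86 mm high.
- lime_center (a point): Centre of the loose green lime, 52 x 43 x 42 mm (long along its own x), about 40 g; it lies on the stand, this point 21 mm above it. Smaller and rounder than the lemon. Grasp it across its 43 mm (its y).
- lemon_center (a point): Centre of the lemon, 83 x 58 x 58 mm, loose on the stand, 29 mm above it; to be left alone. It and the lime may have changed places.
- jigger: Steel double jigger, 41 mm wide, 97 mm high, standing loose; origin at its foot. Leave alone.
- glass: Low glass tumbler, 76 mm wide, 86 mm high, standing loose; origin at its foot. Leave alone.
- lime: The lime itself; its origin is the middle of its underside, its x its long axis.
Not all that is in view belongs to the job. Of the things that look like the lime, take the one that is farthest from the robot's base at the start.

How it is judged:
By the outcome, as a careful person would: the job done as asked, in the order asked, and still so for the second after the job is handed in, with the robot touching nothing.
It also fails if it takes over 67 s, if anything falls off the work surface, if the arm or the gripper's body presses on something with over 40 N, if the wrist force passes 120 N, or if a joint passes its speed limit or range.

## Robot

A 7-joint arm with a two-finger parallel gripper is mounted at the origin on a cart in front of the work surface, level with it; the furniture and walls round the work are solid. World frame = base frame: x ahead of the robot, y to its left, z up, the work surface at z = 0. Lengths are in m, angles in rad, forces in N, time in s.
With the tool pointing down it reaches from about 0.425 to 0.875 m from the base axis. Payload 9.9 kg.
Tool frame: the origin (TCP) lies at the very end of the fingers, on their centre line; the grasp point (between the pads) lies 19 mm behind it; y points along the fingers, z is the direction in which the jaws open and shut, and the axes are right-handed (so a half turn about y gives the same grasp; the last joint's range is limited). The gripper opens to 85 mm and grips with 20 to 120 N. Pads are 22 mm wide; open, the fingers measure 114 mm over their backs; the gripper's body (76 mm by 85 mm) begins 54 mm behind the grasp point. The pads swing forward as they close: fully open they stand 13 mm farther back than shut.
Start: joints at [-1.407, 0.576, 0.025, 1.437, -0.015, 1.129, -0.057], TCP at [0.166, 0.654, 0.231] pointing down, gripper open.
Joint ranges: [-2.76, 2.76], [-0.34, 2.15], [-1.52, 1.57], [0.19, 2.46], [-1.09, 4.23], [0.17, 1.99], [-2.82, 2.82]. Speed limits (rad/s): [2.22, 2.22, 3.01, 3.01, 3.14, 3.14, 3.14].

## Interface

Orientations are given as a unit quaternion [x, y, z, w].
In Python, from station import * gives the robot as it stands.
- The arm moves only by the tool arm_command, never from a script. Its argument "steps" is a list of rows, each an object of numbers: "dx", "dy", "dz": the shift along the tool's x, y, z as a fraction of full scale; "rx", "ry", "rz": the turn, a rotation vector about the tool's x, y, z as a fraction of full scale. A call has 1 to 12 rows; each row shifts and turns the commanded pose from where the row before left it, along the tool's axes as they then stand; what a row does not reach is not made up. Full scale, the value 1, is 100 mm for a shift and 4 degrees for a turn. A row lasts 1/12 s, in which the tool goes at most 41.7 mm and 7.16 degrees, less where a joint would pass 70% of its speed; a pose out of reach is approached as far as the arm can. A call with a number of a shift or a turn outside -1 to 1 is refused whole. A call with a gripper value outside its range is refused whole. "fingers" is the finger opening in mm, from 0 to 85.4, set as the call begins (left out, the last holds). The fingers move at their own pace and stop on an object; the grip force is fixed at half the most. Time passes only in rows, so rows that do not move let the fingers close. It gives the time, the measured TCP pose, the force and the opening at its end, in the units of the state.
- get_obs(): the state, without advancing time (a new reading comes with each control period).
- get_image(name): name is "scene" or "top" or "wrist"; returns (picture, depth): 384x512x3 uint8, red, green, blue; 384x512 float32, m along the optical axis (not along the pixel's ray), 0 where there is no reading.
- camera_model(name): a dict with "fx", "fy", "cx", "cy" (pixels), "T" (4x4, takes a point from camera to world coordinates). Camera axes: x right, y up, looking along -z (the intrinsics and any distortion apply to the point x, -y, -z); pixel columns grow to the right and rows downward; lengths in m; the calibration is good to about 2 mm. A picture is of the moment at which its call begins: read the wrist's pose just before it. camera_model takes no time and is no camera call; for the wrist camera it gives the pose at the moment of the call.
- sign_off(): hands the job in, once; it reports no verdict.
Trained networks look in the newest picture that a camera, given by its name, has taken for a name from the list of things; names that differ only in an ending like _2 or _b are one class to them, and where a whole thing is asked for, a point or a joint stands for the part that bears it (a point fixed in the world has none). Each returns a list of dicts, best first, with "p" (0 to 1); they miss things now and then, are a little off and sometimes report something else, mostly with a low value. They report only what shows in the picture. A call takes as long as a camera call. They do not tell look-alikes from the thing itself.
- masks_of(name, camera): "pixels" (384x512 bool, what is visible of it) and "bbox" ([left, top, width, height] in pixels, round what is visible of it).
- spot_point(name, camera): "uv" ([column, row] in pixels: a listed point, or the origin of a listed thing).
The state is a dict: "time": time; "joints": joint angles; "qvel": joint speeds; "tau": joint torques, N m; "position": TCP position; "tool_rot": TCP orientation; "contact_force": force on the tool from outside, world axes, zero at the start; "wrist_torque": the same for the moment, N m; "finger_gap": opening from 0.0 (shut) to 1.0 (fully open).
Only numpy, scipy, OpenCV 4.12 (cv2) and the standard library are available. Lean on these libraries where they do the work, as an engineer would, in place of code of your own. Each camera call takes 0.05 s, during which the arm holds its last target.

## Working session

There is one attempt and no reset: what is moved stays moved. The work goes in short steps, Python scripts to look and compute and a tool call to move; the robot and the scene stay as the last step left them, time stands still between calls to the robot, and variables do not carry over. Pictures are saved under pics/ and viewed, and the job is handed in when it is done.

Besides the shell and the picture viewer there is one more tool, called after "Emit:" as name(argument=value, ...) on one line, values as JSON. arm_command: Moves the arm, as the interface text tells. Shift numbers are shares of 100 mm and turn numbers shares of 4 degrees, none past 1 either way. Its arguments: {"type":"object","properties":{"steps":{"type":"array","items":{"type":"object","properties":{"dx":{"type":"number","minimum":-1,"maximum":1},"dy":{"type":"number","minimum":-1,"maximum":1},"dz":{"type":"number","minimum":-1,"maximum":1},"rx":{"type":"number","minimum":-1,"maximum":1},"ry":{"type":"number","minimum":-1,"maximum":1},"rz":{"type":"number","minimum":-1,"maximum":1}}}},"fingers":{"type":"number"}},"required":["steps"]}

```bash
ls; mkdir -p pics
cat > h.py <<'E'
from station import *
import numpy as np, cv2
from scipy.spatial.transform import Rotation as R
def shot(n,f):
    im,d=get_image(n); cv2.imwrite('pics/'+f,im[:,:,::-1]); return im,d
def world(cam,u,v,z):
    T=np.array(cam['T']); r=T[:3,:3]@np.array([(u-cam['cx'])/cam['fx'],-(v-cam['cy'])/cam['fy'],-1.0])
    return r*z+T[:3,3]
def onplane(cam,u,v,zw):
    T=np.array(cam['T']); r=T[:3,:3]@np.array([(u-cam['cx'])/cam['fx'],-(v-cam['cy'])/cam['fy'],-1.0])
    return T[:3,3]+r*(zw-T[2,3])/r[2]
E
python3 - <<'E'
from h import *
np.set_printoptions(precision=4,suppress=True)
o=get_obs(); print(o)
for n in ['scene','top']:
    im,d=shot(n,n+'0.png'); c=camera_model(n); print(n,{k:v for k,v in c.items()})
    for t in ['garnish_box','tab_pad','lime_center','lemon_center','jigger','glass','well','lime']:
        for r in spot_point(t,n)[:4]:
            u,v=r['uv']; z=d[int(v),int(u)] if 0<=v<384 and 0<=u<512 else 0
            print(n,t,round(r['p'],2),np.round(r['uv']),world(c,u,v,z))
E
```

```text
pics
{'time': 0.0, 'joints': array([-1.4068,  0.5766,  0.0248,  1.4379, -0.015 ,  1.129 , -0.0565]), 'qvel': array([-0.0004,  0.0001, -0.0001,  0.0006, -0.    ,  0.0012, -0.    ]), 'tau': array([  0.0002, -76.5741,   2.2503, -28.5973,   0.0153,   0.0127,
         0.    ]), 'position': array([0.1654, 0.6539, 0.2304]), 'tool_rot': array([ 0.7023, -0.0874,  0.0873, -0.7011]), 'contact_force': array([ 0.1599, -0.065 ,  0.5101]), 'wrist_torque': array([ 0.0955,  0.0461, -0.0031]), 'finger_gap': 1.0034671717760775}
scene {'fx': 358.67876728866514, 'fy': 358.67876728866514, 'cx': 255.8339496946386, 'cy': 196.75793881111218, 'T': array([[-1.    , -0.007 , -0.0017,  0.5365],
       [ 0.0043, -0.7678,  0.6407,  0.5777],
       [-0.0058,  0.6407,  0.7678,  0.855 ],
       [ 0.    ,  0.    ,  0.    ,  1.    ]])}
scene garnish_box 0.67 [272. 200.] [ 0.4914 -0.0683  0.066 ]
scene tab_pad 0.51 [284. 166.] [ 0.4529 -0.1906  0.0798]
scene lime_center 0.8 [275. 261.] [0.4891 0.1105 0.0364]
scene lime_center 0.71 [245. 281.] [0.5663 0.1654 0.0329]
scene lime_center 0.61 [225. 317.] [0.6109 0.2578 0.037
[... 720 characters left out ...]
  0.064 ]
top tab_pad 0.67 [308. 203.] [ 0.4532 -0.1877  0.0907]
top lime_center 0.5 [170. 153.] [0.616  0.2356 0.0416]
top lime_center 0.48 [218. 196.] [0.4814 0.0825 0.0342]
top lime_center 0.44 [202. 171.] [0.5593 0.1333 0.0349]
top lemon_center 0.66 [168. 197.] [0.4764 0.2335 0.049 ]
top lemon_center 0.21 [309. 202.] [ 0.4562 -0.1919  0.0876]
top jigger 0.61 [362. 212.] [ 0.4321 -0.3615  0.024 ]
top glass 0.94 [364. 173.] [ 0.5558 -0.3784  0.0142]
top glass 0.16 [169. 195.] [0.4823 0.231  0.0534]
top well 0.28 [173. 161.] [0.5934 0.2271 0.0345]
top lime 0.7 [199. 176.] [0.5437 0.1419 0.0337]
top lime 0.57 [169. 158.] [0.6006 0.2391 0.0404]
top lime 0.54 [216. 193.] [0.4894 0.0884 0.0398]
```

Run:
```python
import cv2
a=cv2.imread('pics/top0.png');cv2.imwrite('pics/top0c.png',cv2.resize(a[110:260,120:400],None,fx=2.8,fy=2.8,interpolation=2))
a=cv2.imread('pics/scene0.png');cv2.imwrite('pics/scene0c.png',cv2.resize(a[90:384,150:400],None,fx=2,fy=2,interpolation=2))
```

```text
(no output)
```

View pics/top0c.png

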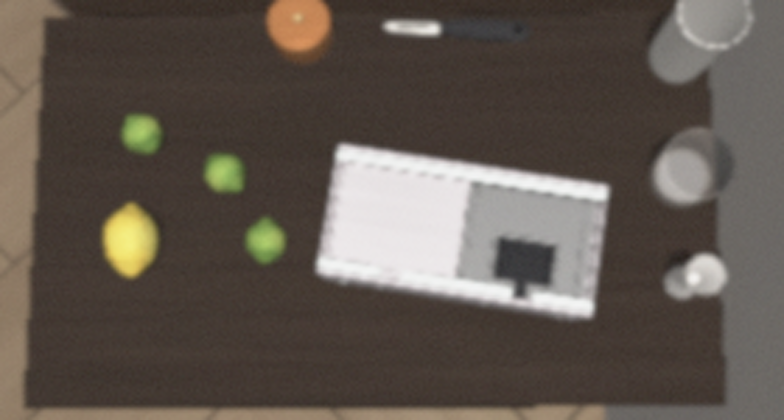

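View pics/scene0c.png

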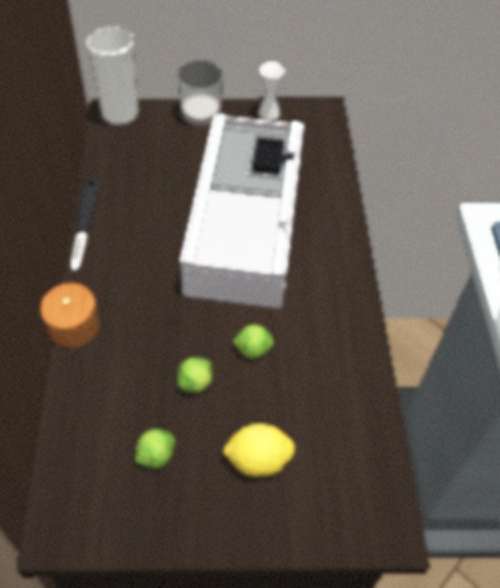

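View pics/top0.png

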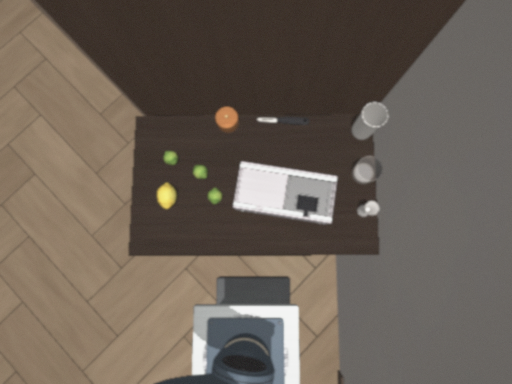

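The limes are at top pixels (170,157), (200,171) and (215,196); the lemon is at (167,196), and the orange is a candle. In world coordinates the limes lie about 0.65, 0.57 and 0.49 m from the base, so I take (170,157). Next I measure the box and lime.

Run:
```python
from h import *
np.set_printoptions(precision=4,suppress=True)
for n in ['top','scene']:
    im,d=get_image(n); c=camera_model(n); T=c['T']
    vv,uu=np.mgrid[0:384,0:512]
    cc=np.stack([(uu-c['cx'])/c['fx']*d,-(vv-c['cy'])/c['fy']*d,-d],-1)
    W=cc@T[:3,:3].T+T[:3,3]
    x,y,z=W[...,0],W[...,1],W[...,2]
    tab=(d>0)&(x>.3)&(x<.7)&(y>-.2)&(y<.3)&(z<.015)&(z>-.02)
    print(n,'table z',np.median(z[tab]),z[tab].std())
    m=masks_of('garnish_box',n)[0]['pixels']
    P=W[m&(z>.076)&(z<.1)&(d>0)]; print(len(P),np.percentile(P[:,2],[5,50,95]))
    r=cv2.minAreaRect(P[:,:2].astype(np.float32)*1000); print('rect',r)
    P=W[m&(z>.05)&(d>0)]; r=cv2.minAreaRect(P[:,:2].astype(np.float32)*1000); print('rect all',r)
    mt=im.max(2)<50
    P=W[mt&m&(z>.05)]
    if len(P):print('tab',len(P),np.median(P,0),cv2.minAreaRect(P[:,:2].astype(np.float32)*1000))
    for k in masks_of('lime',n)[:4]+masks_of('lemon_center',n)[:2]:
        q=k['pixels']; P=W[q&(z>.012)&(d>0)]
        print(round(k['p'],2),k['bbox'],P.mean(0),P.max(0),P.min(0),cv2.minAreaRect(P[:,:2].astype(np.float32)*1000))
```

```text
top table z -0.00014082405973137035 0.0023007457497094064
1587 [0.0776 0.0855 0.0901]
rect ((488.9848937988281, -121.05368041992188), (290.1084899902344, 140.92999267578125), 80.78858947753906)
rect all ((488.94842529296875, -121.0811767578125), (290.09954833984375, 140.95823669433594), 80.7518310546875)
0.6 [209.0, 189.6, 8.6, 11.7] [0.4825 0.0953 0.0363] [0.504  0.1145 0.0453] [0.4629 0.0791 0.0262] ((483.47802734375, 95.57565307617188), (38.56100082397461, 37.240150451660156), 45.09123611450195)
0.55 [192.7, 169.2, 12.9, 8.7] [0.5586 0.1413 0.0362] [0.5769 0.1594 0.0457] [0.5421 0.1248 0.0222] ((559.4635620117188, 142.14268493652344), (34.750030517578125, 34.56706237792969), 0.44553643465042114)
0.49 [160.3, 150.2, 13.5, 10.5] [0.6055 0.2374 0.0341] [0.6286 0.26   0.0432] [0.5856 0.2188 0.0155] ((607.5904541015625, 239.5074462890625), (41.18421173095703, 41.9422492980957), 80.01543426513672)
0.92 [156.9, 185.6, 16.2, 20.2] [0.4817 0.2408 0.0477] [0.5222 0.2695 0.0615] [0.4444 0.2175 0.0184] ((483.17633056640625, 244.0352020263672), (61.30370330810547, 62.54801559448242), 45.237445
[... 775 characters left out ...]
875, 245.7620391845703), (40.1605339050293, 42.325721740722656), 89.42013549804688)
0.55 [266.6, 252.6, 22.5, 18.0] [0.4871 0.1063 0.0335] [0.5099 0.1222 0.0437] [0.4626 0.0811 0.0144] ((486.3407287597656, 101.75053405761719), (41.186927795410156, 39.34269714355469), 35.02759552001953)
0.93 [261.2, 301.5, 34.2, 27.9] [0.4864 0.2568 0.047 ] [0.5254 0.2785 0.0604] [0.4456 0.2251 0.0202] ((486.6884460449219, 250.78485107421875), (61.70763397216797, 65.24762725830078), 47.32091522216797)
0.48 [276.9, 157.3, 20.0, 18.4] [ 0.4533 -0.1805  0.0852] [ 0.4783 -0.1478  0.0945] [ 0.4227 -0.2369  0.0678] ((448.5674743652344, -192.87660217285156), (88.06326293945312, 53.75728225708008), 84.17559814453125)
```

```bash
cat >> h.py <<'E'
def plan(target,rotdeg=None):
    """total tool-frame shift (in units of 100mm) from measured pose to target"""
    o=get_obs(); M=R.from_quat(o['tool_rot']).as_matrix()
    d=M.T@(np.array(target)-o['position']); 
    return np.round(d*10,3), o['position'], M
E
python3 - <<'E'
from h import *
np.set_printoptions(precision=4,suppress=True)
d,p,M=plan([0.55,0.22,0.231]); print(d,p);print(M)
c=camera_model('wrist');print(c['T'],c['fx'],c['cx'],c['cy'])
E
```

```text
[ 4.793  0.003 -3.268] [0.1655 0.6544 0.2313]
[[ 0.9695 -0.      0.2452]
 [-0.2452 -0.      0.9695]
 [-0.     -1.     -0.    ]]
[[ 0.2445 -0.9248 -0.2913  0.091 ]
 [ 0.9696  0.2335  0.0727  0.673 ]
 [ 0.0008 -0.3003  0.9539  0.3748]
 [ 0.      0.      0.      1.    ]] 271.25515162135827 256.11748265131024 187.7986416479781
```

Emit:
arm_command(steps=[{"dx":0.17,"dz":-0.1},{"dx":0.34,"dz":-0.2},{"dx":0.34,"dz":-0.2},{"dx":0.34,"dz":-0.2},{"dx":0.34,"dz":-0.2},{"dx":0.34,"dz":-0.2},{"dx":0.34,"dz":-0.2},{"dx":0.34,"dz":-0.2},{"dx":0.34,"dz":-0.2},{"dx":0.34,"dz":-0.2},{"dx":0.34,"dz":-0.2},{"dx":0.34,"dz":-0.2}])

```text
validation failed for argument at $.st...
```

Emit:
arm_command(steps=[{"dx":0.34,"dz":-0.2},{"dx":0.34,"dz":-0.2},{"dx":0.34,"dz":-0.2},{"dx":0.15,"dz":-0.09},{},{}])

```text
validation failed for argument at $.st...
```

Run:
```python
from h import *
np.set_printoptions(precision=4,suppress=True)
o=get_obs();print(o['time'],o['position'],o['qvel'])
c=camera_model('wrist'); im,d=shot('wrist','w1.png'); T=c['T']
vv,uu=np.mgrid[0:384,0:512]
W=np.stack([(uu-c['cx'])/c['fx']*d,-(vv-c['cy'])/c['fy']*d,-d],-1)@T[:3,:3].T+T[:3,3]
for k in masks_of('lime','wrist')[:4]:
    q=k['pixels']; P=W[q&(d>0)&(W[...,2]>.012)]
    cn,_=cv2.findContours(q.astype(np.uint8),0,2); cn=max(cn,key=cv2.contourArea)
    # silhouette projected on plane z=.021
    pts=np.array([onplane(c,*p[0],.021)[:2] for p in cn])
    print(round(k['p'],2),k['bbox'],P.mean(0),P.max(0),P.min(0),cv2.fitEllipse((pts*1000).astype(np.float32)))
for r in spot_point('lime_center','wrist'): print(r, onplane(c,*r['uv'],.021))
```

```text
1.3 [0.1655 0.6544 0.2313] [ 0.0007 -0.0011  0.0003  0.001  -0.0016  0.0003  0.0005]
```

View pics/w1.png

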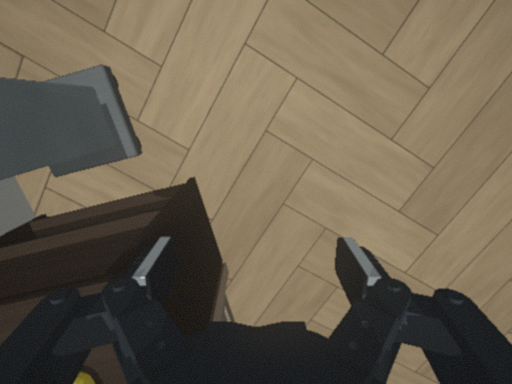

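The moves were rejected, so the arm is still at its start. The picture shows the floor, the table edge at about (200,190) and the jaws at about (150,260) and (360,260). I'll retry with every field filled in.

Emit:
arm_command(steps=[{"dx":0.17,"dy":0,"dz":-0.1,"rx":0,"ry":0,"rz":0},{"dx":0.34,"dy":0,"dz":-0.2,"rx":0,"ry":0,"rz":0}])

```text
time: 1.62
position: [0.2028, 0.6155, 0.2306]
tool_rot: [-0.702, 0.086, -0.084, 0.702]
contact_force: [1.1, 0.5, 0.3]
finger_gap: 1.0
```

Emit:
arm_command(steps=[{"dx":0.35,"dy":0,"dz":-0.2,"rx":0,"ry":0,"rz":0},{"dx":0.35,"dy":0,"dz":-0.2,"rx":0,"ry":0,"rz":0},{"dx":0.35,"dy":0,"dz":-0.2,"rx":0,"ry":0,"rz":0},{"dx":0.35,"dy":0,"dz":-0.2,"rx":0,"ry":0,"rz":0},{"dx":0.35,"dy":0,"dz":-0.2,"rx":0,"ry":0,"rz":0},{"dx":0.35,"dy":0,"dz":-0.2,"rx":0,"ry":0,"rz":0},{"dx":0.35,"dy":0,"dz":-0.2,"rx":0,"ry":0,"rz":0},{"dx":0.35,"dy":0,"dz":-0.2,"rx":0,"ry":0,"rz":0},{"dx":0.35,"dy":0,"dz":-0.2,"rx":0,"ry":0,"rz":0},{"dx":0.35,"dy":0,"dz":-0.2,"rx":0,"ry":0,"rz":0},{"dx":0.35,"dy":0,"dz":-0.2,"rx":0,"ry":0,"rz":0},{"dx":0.35,"dy":0,"dz":-0.2,"rx":0,"ry":0,"rz":0}])

```text
time: 2.62
position: [0.5572, 0.2756, 0.2316]
tool_rot: [-0.702, 0.087, -0.087, 0.702]
contact_force: [0.6, 0.7, 0.5]
finger_gap: 1.001
```

Emit:
arm_command(steps=[{"dx":0.2,"dy":0,"dz":-0.15,"rx":0,"ry":0,"rz":0},{"dx":0,"dy":0,"dz":0,"rx":0,"ry":0,"rz":0},{"dx":0,"dy":0,"dz":0,"rx":0,"ry":0,"rz":0}])

```text
time: 2.87
position: [0.5727, 0.2557, 0.2312]
tool_rot: [0.702, -0.089, 0.089, -0.701]
contact_force: [-1.6, 0.9, -0.0]
finger_gap: 1.001
```

```bash
cat > lime.py <<'E'
from h import *
import sys
np.set_printoptions(precision=4,suppress=True)
o=get_obs();print(o['time'],o['position'],o['qvel'])
c=camera_model('wrist'); im,d=shot('wrist',sys.argv[1]); T=c['T']
vv,uu=np.mgrid[0:384,0:512]
W=np.stack([(uu-c['cx'])/c['fx']*d,-(vv-c['cy'])/c['fy']*d,-d],-1)@T[:3,:3].T+T[:3,3]
for k in masks_of('lime','wrist')[:4]:
    q=k['pixels']; P=W[q&(d>0)&(W[...,2]>.012)]
    if len(P)<5: continue
    cn,_=cv2.findContours(q.astype(np.uint8),0,2); cn=max(cn,key=cv2.contourArea)
    pts=np.array([onplane(c,*p[0],.021)[:2] for p in cn])
    print(round(k['p'],2),k['bbox'],P.mean(0),P.max(0),P.min(0),cv2.fitEllipse((pts*1000).astype(np.float32)))
for r in spot_point('lime_center','wrist'): print(r, onplane(c,*r['uv'],.021))
E
python3 lime.py w2.png
```

```text
2.8667 [0.5727 0.2557 0.2312] [-0.0447 -0.0087 -0.0428  0.0125 -0.0102 -0.0007 -0.0118]
0.95 [98.7, 107.7, 40.2, 37.9] [0.4846 0.1039 0.0345] [0.5096 0.1199 0.0436] [0.4601 0.0789 0.0143] ((484.3676452636719, 96.77722930908203), (44.10323715209961, 49.336395263671875), 133.30970764160156)
0.85 [156.7, 160.8, 37.3, 32.5] [0.559  0.1502 0.0349] [0.582  0.1682 0.0442] [0.5404 0.1257 0.0145] ((561.62158203125, 144.8686065673828), (43.28669738769531, 48.111717224121094), 145.08607482910156)
0.72 [234.7, 174.3, 34.2, 32.8] [0.6032 0.2425 0.0355] [0.6271 0.263  0.0432] [0.5851 0.22   0.0177] ((608.0023193359375, 241.46670532226562), (43.28076934814453, 47.174041748046875), 119.20484924316406)
{'uv': [173.5, 175.3], 'p': 0.79} [0.5614 0.1438 0.021 ]
{'uv': [119.0, 127.5], 'p': 0.62} [0.4845 0.0976 0.021 ]
{'uv': [251.0, 192.5], 'p': 0.6} [0.611  0.2387 0.021 ]
```

View pics/w2.png

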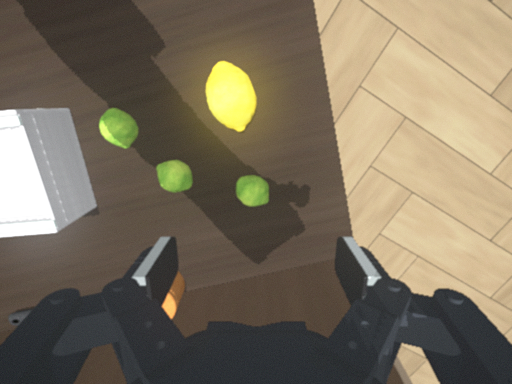

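Three limes show at wrist pixels (119,127), (174,175) and (252,191), with the lemon at (231,95). My choice is (252,191), the farthest from the base; checking it in a crop.

Run:
```python
from h import *
a=cv2.imread('pics/w2.png')[160:225,215:290];cv2.imwrite('pics/w2c.png',cv2.resize(a,None,fx=8,fy=8,interpolation=2))
# silhouette direct
im=cv2.imread('pics/w2.png'); c=camera_model('wrist')
hsv=cv2.cvtColor(im,cv2.COLOR_BGR2HSV); m=cv2.inRange(hsv,(33,80,30),(60,255,255)); m[:, :215]=0;m[:,290:]=0;m[:160]=0;m[225:]=0
cn,_=cv2.findContours(m,0,2); cn=max(cn,key=cv2.contourArea)
print(cv2.boundingRect(cn))
pts=np.array([onplane(c,*p[0],.021)[:2] for p in cn]);print(cv2.fitEllipse((pts*1000).astype(np.float32)), cv2.fitEllipse(cn))
```

```text
(235, 175, 34, 32)
((606.9617919921875, 245.17391967773438), (44.90086364746094, 51.082916259765625), 132.7035369873047) ((252.4190216064453, 190.39955139160156), (31.444141387939453, 36.88166427612305), 115.11854553222656)
```

View pics/w2c.png

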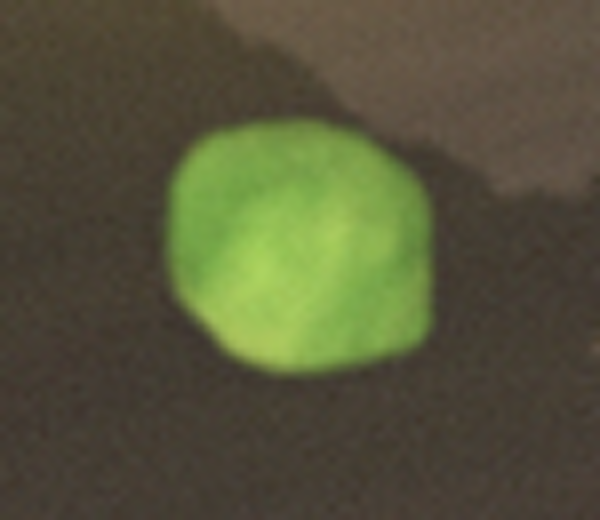

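The crop shows a green lime with its long axis running from upper left to lower right, which is about 40° in world coordinates. Now to the tab: a small turn, then the traverse.

Emit:
arm_command(steps=[{"dx":0,"dy":0,"dz":-0.15,"rx":0,"ry":-0.62,"rz":0},{"dx":0,"dy":0,"dz":-0.3,"rx":0,"ry":-0.62,"rz":0},{"dx":-0.04,"dy":0,"dz":-0.39,"rx":0,"ry":0,"rz":0},{"dx":-0.05,"dy":0,"dz":-0.39,"rx":0,"ry":0,"rz":0},{"dx":-0.05,"dy":0,"dz":-0.39,"rx":0,"ry":0,"rz":0},{"dx":-0.05,"dy":0,"dz":-0.39,"rx":0,"ry":0,"rz":0},{"dx":-0.05,"dy":0,"dz":-0.39,"rx":0,"ry":0,"rz":0},{"dx":-0.05,"dy":0,"dz":-0.39,"rx":0,"ry":0,"rz":0},{"dx":-0.05,"dy":0,"dz":-0.39,"rx":0,"ry":0,"rz":0},{"dx":-0.05,"dy":0,"dz":-0.39,"rx":0,"ry":0,"rz":0},{"dx":-0.05,"dy":0,"dz":-0.39,"rx":0,"ry":0,"rz":0},{"dx":-0.04,"dy":0,"dz":-0.3,"rx":0,"ry":0,"rz":0}])

```text
time: 4.02
position: [0.4523, -0.1561, 0.2317]
tool_rot: [0.705, -0.056, 0.057, -0.705]
contact_force: [0.9, 0.2, -0.1]
finger_gap: 0.999
```

Emit:
arm_command(steps=[{"dx":0,"dy":0,"dz":-0.2,"rx":0,"ry":0,"rz":0},{"dx":0,"dy":0,"dz":0,"rx":0,"ry":0,"rz":0},{"dx":0,"dy":0,"dz":0,"rx":0,"ry":0,"rz":0}])

```text
time: 4.27
position: [0.4502, -0.1741, 0.2315]
tool_rot: [-0.705, 0.057, -0.057, 0.705]
contact_force: [0.5, 0.2, 0.4]
finger_gap: 0.996
```

Run:
```python
from h import *
np.set_printoptions(precision=4,suppress=True)
c=camera_model('wrist'); im,d=shot('wrist','w3.png'); T=c['T']
vv,uu=np.mgrid[0:384,0:512]
W=np.stack([(uu-c['cx'])/c['fx']*d,-(vv-c['cy'])/c['fy']*d,-d],-1)@T[:3,:3].T+T[:3,3]
print(plan([.4544,-.1857,.11]))
for r in spot_point('tab_pad','wrist'): print(r, onplane(c,*r['uv'],.085))
q=(im.max(2)<60)&(W[...,2]>.07)&(W[...,2]<.1)&(d>0)
P=W[q];print(len(P),np.median(P,0),cv2.minAreaRect(P[:,:2].astype(np.float32)*1000))
```

```text
(array([ 0.058,  1.214, -0.12 ]), array([ 0.4505, -0.173 ,  0.2314]), array([[ 0.9873,  0.0004,  0.159 ],
       [-0.159 ,  0.0006,  0.9873],
       [ 0.0003, -1.    ,  0.0007]]))
{'uv': [245.8, 179.2], 'p': 0.87} [ 0.4528 -0.186   0.085 ]
2669 [ 0.4628 -0.1694  0.086 ] ((603.1514892578125, -101.69987487792969), (408.2688293457031, 69.85162353515625), 28.635440826416016)
```

View pics/w3.png

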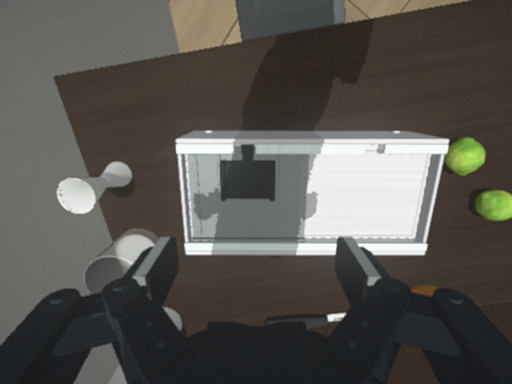

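The tab shows at (247,180), agreeing with the model within 2 mm. Shutting the fingers and descending.

Emit:
arm_command(fingers=0, steps=[{"dx":0.03,"dy":0.1,"dz":-0.12,"rx":0,"ry":0,"rz":0},{"dx":0,"dy":0.2,"dz":0,"rx":0,"ry":0,"rz":0},{"dx":0,"dy":0.3,"dz":0,"rx":0,"ry":0,"rz":0},{"dx":0,"dy":0.3,"dz":0,"rx":0,"ry":0,"rz":0},{"dx":0,"dy":0.3,"dz":0,"rx":0,"ry":0,"rz":0},{"dx":0,"dy":0.1,"dz":0,"rx":0,"ry":0,"rz":0},{"dx":0,"dy":0,"dz":0,"rx":0,"ry":0,"rz":0},{"dx":0,"dy":0,"dz":0,"rx":0,"ry":0,"rz":0},{"dx":0,"dy":0,"dz":0,"rx":0,"ry":0,"rz":0},{"dx":0,"dy":0,"dz":0,"rx":0,"ry":0,"rz":0}])

```text
time: 5.2
position: [0.4522, -0.1864, 0.1025]
tool_rot: [0.705, -0.056, 0.057, -0.705]
contact_force: [0.7, 0.2, -0.8]
finger_gap: 0.001
```

Run:
```python
from h import *
np.set_printoptions(precision=4,suppress=True)
shot('wrist','w4.png'); print(plan([.4535,-.1857,.079]))
o=get_obs();print(o['contact_force'],o['finger_gap'],o['time'])
```

```text
(array([0.013, 0.234, 0.011]), array([ 0.452 , -0.1866,  0.1024]), array([[ 0.9871,  0.0021,  0.16  ],
       [-0.16  , -0.0005,  0.9871],
       [ 0.0022, -1.    , -0.0002]]))
[ 0.0162 -0.6844  0.0178] 0.0019522253861770636 5.25
```

View pics/w4.png

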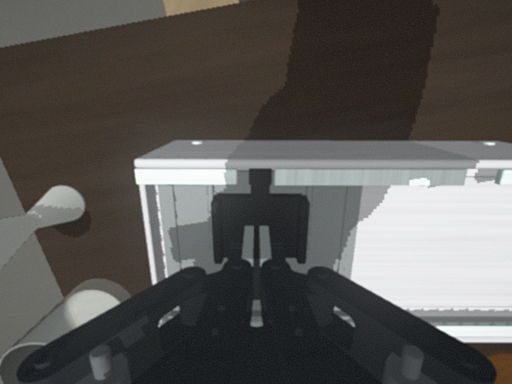

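The shut fingers stand centred over the pad, around (258,245) between its ridges. Pressing now.

Emit:
arm_command(steps=[{"dx":0.01,"dy":0.1,"dz":0,"rx":0,"ry":0,"rz":0},{"dx":0,"dy":0.07,"dz":0,"rx":0,"ry":0,"rz":0},{"dx":0,"dy":0.03,"dz":0,"rx":0,"ry":0,"rz":0},{"dx":0,"dy":0.03,"dz":0,"rx":0,"ry":0,"rz":0},{"dx":0,"dy":0.02,"dz":0,"rx":0,"ry":0,"rz":0},{"dx":0,"dy":0,"dz":0,"rx":0,"ry":0,"rz":0},{"dx":0,"dy":0,"dz":0,"rx":0,"ry":0,"rz":0}])

```text
time: 5.83
position: [0.4526, -0.1872, 0.077]
tool_rot: [0.705, -0.057, 0.058, -0.705]
contact_force: [-0.4, 0.8, 13.0]
finger_gap: -0.004
```

Tab is at its stop (13 N). Sliding open along +z of the tool.

Emit:
arm_command(steps=[{"dx":0,"dy":0,"dz":0.05,"rx":0,"ry":0,"rz":0},{"dx":0,"dy":0,"dz":0.05,"rx":0,"ry":0,"rz":0},{"dx":0,"dy":0,"dz":0.1,"rx":0,"ry":0,"rz":0},{"dx":0,"dy":0,"dz":0.1,"rx":0,"ry":0,"rz":0},{"dx":0,"dy":0,"dz":0.1,"rx":0,"ry":0,"rz":0},{"dx":0,"dy":0,"dz":0.1,"rx":0,"ry":0,"rz":0}])

```text
time: 6.33
position: [0.4608, -0.1379, 0.077]
tool_rot: [0.705, -0.057, 0.058, -0.705]
contact_force: [0.4, -1.0, 12.3]
finger_gap: -0.002
```

Run:
```python
from h import *
np.set_printoptions(precision=4,suppress=True)
shot('wrist','w5.png'); o=get_obs();print(o['position'],o['contact_force'],o['time'])
```

```text
[ 0.4612 -0.1355  0.0769] [-0.4819  1.411  15.8716] 6.3833
```

View pics/w5.png

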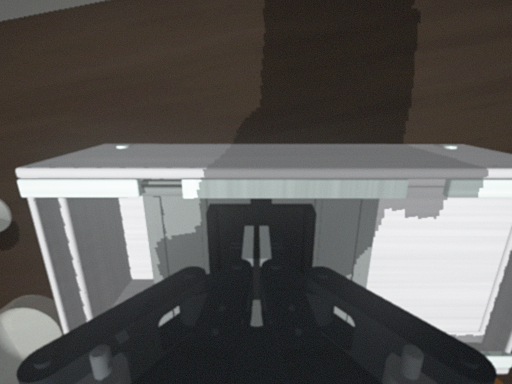

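The cover has moved along (pad at columns 208–315) and the well is opening at the left. Continuing.

Emit:
arm_command(steps=[{"dx":0,"dy":0,"dz":0.1,"rx":0,"ry":0,"rz":0},{"dx":0,"dy":0,"dz":0.1,"rx":0,"ry":0,"rz":0},{"dx":0,"dy":0,"dz":0.1,"rx":0,"ry":0,"rz":0},{"dx":0,"dy":0,"dz":0.1,"rx":0,"ry":0,"rz":0},{"dx":0,"dy":0,"dz":0.1,"rx":0,"ry":0,"rz":0},{"dx":0,"dy":0,"dz":0.1,"rx":0,"ry":0,"rz":0},{"dx":0,"dy":0,"dz":0.1,"rx":0,"ry":0,"rz":0},{"dx":0,"dy":0,"dz":0.1,"rx":0,"ry":0,"rz":0},{"dx":0,"dy":0,"dz":0.05,"rx":0,"ry":0,"rz":0},{"dx":0,"dy":0,"dz":0.03,"rx":0,"ry":0,"rz":0}])

```text
time: 7.22
position: [0.475, -0.0515, 0.077]
tool_rot: [0.705, -0.056, 0.058, -0.704]
contact_force: [-0.6, -10.5, 14.4]
finger_gap: 0.002
```

Emit:
arm_command(steps=[{"dx":0,"dy":0,"dz":0.03,"rx":0,"ry":0,"rz":0},{"dx":0,"dy":0,"dz":0.03,"rx":0,"ry":0,"rz":0},{"dx":0,"dy":0,"dz":0.03,"rx":0,"ry":0,"rz":0},{"dx":0,"dy":0,"dz":0,"rx":0,"ry":0,"rz":0}])

```text
time: 7.55
position: [0.476, -0.0439, 0.0769]
tool_rot: [0.706, -0.057, 0.058, -0.704]
contact_force: [-1.7, -7.4, 13.7]
finger_gap: -0.001
```

Run:
```python
from h import *
np.set_printoptions(precision=4,suppress=True)
shot('wrist','w6.png'); print(plan([.4766,-.0495,.077]));o=get_obs();print(o['position'],o['contact_force'],o['time'])
```

```text
(array([ 0.015, -0.001, -0.055]), array([ 0.476 , -0.0438,  0.0769]), array([[ 0.9867,  0.0012,  0.1626],
       [-0.1626, -0.0021,  0.9867],
       [ 0.0015, -1.    , -0.0019]]))
[ 0.476  -0.0438  0.0769] [-1.0221 -7.3936 13.9192] 7.6
```

View pics/w6.png

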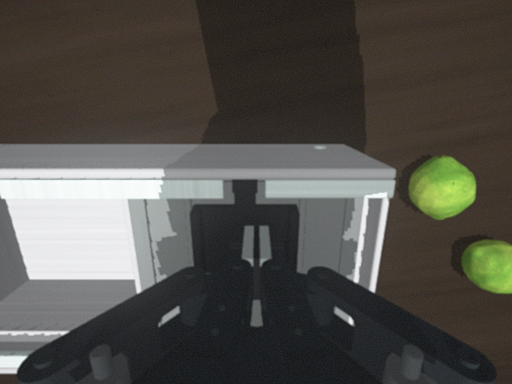

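The cover is at the end stop, with 7 N lateral force and the fingers slipped 5 mm toward the ridge. Lifting to let it latch.

Emit:
arm_command(steps=[{"dx":0,"dy":-0.05,"dz":0,"rx":0,"ry":0,"rz":0},{"dx":0,"dy":-0.1,"dz":0,"rx":0,"ry":0,"rz":0},{"dx":0,"dy":-0.3,"dz":0,"rx":0,"ry":0,"rz":0},{"dx":0,"dy":-0.35,"dz":0,"rx":0,"ry":0,"rz":0},{"dx":0,"dy":-0.35,"dz":0,"rx":0,"ry":0,"rz":0},{"dx":0,"dy":-0.2,"dz":0,"rx":0,"ry":0,"rz":0}])

```text
time: 8.1
position: [0.476, -0.0422, 0.2142]
tool_rot: [-0.705, 0.056, -0.058, 0.705]
contact_force: [0.7, -0.1, -0.1]
finger_gap: 0.002
```

Run:
```python
from h import *
np.set_printoptions(precision=4,suppress=True)
c=camera_model('wrist');shot('wrist','w7.png'); print(plan([.5,.12,.2]))
for r in spot_point('tab_pad','wrist'): print(r, onplane(c,*r['uv'],.085))
```

```text
(array([-0.04 ,  0.167,  1.637]), array([ 0.4775, -0.0422,  0.2165]), array([[ 0.9869,  0.0061,  0.1612],
       [-0.1612,  0.0001,  0.9869],
       [ 0.006 , -1.    ,  0.0011]]))
{'uv': [247.1, 180.2], 'p': 0.79} [ 0.4755 -0.0515  0.085 ]
```

View pics/w7.png

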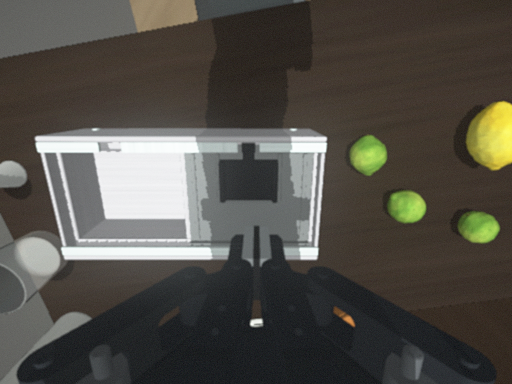

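The cover is fully open: the tab is at (248,180), the tooth sits in its notch at (250,148), and the well is empty at left. Now to the lime at wrist pixel (478,227).

Emit:
arm_command(fingers=85, steps=[{"dx":0.04,"dy":0,"dz":0.17,"rx":0,"ry":0,"rz":0},{"dx":0.08,"dy":0,"dz":0.33,"rx":0,"ry":0,"rz":0},{"dx":0.08,"dy":0,"dz":0.33,"rx":0,"ry":0,"rz":0},{"dx":0.08,"dy":0,"dz":0.33,"rx":0,"ry":0,"rz":0},{"dx":0.08,"dy":0,"dz":0.33,"rx":0,"ry":0,"rz":0},{"dx":0.08,"dy":0,"dz":0.33,"rx":0,"ry":0,"rz":0},{"dx":0.08,"dy":0,"dz":0.33,"rx":0,"ry":0,"rz":0},{"dx":0.08,"dy":0,"dz":0.33,"rx":0,"ry":0,"rz":0},{"dx":0.08,"dy":0,"dz":0.33,"rx":0,"ry":0,"rz":0},{"dx":0.04,"dy":0,"dz":0.17,"rx":0,"ry":0,"rz":0}])

```text
time: 9.03
position: [0.5944, 0.2454, 0.2092]
tool_rot: [-0.705, 0.057, -0.055, 0.705]
contact_force: [-1.1, 0.1, 0.3]
finger_gap: 0.995
```

Emit:
arm_command(steps=[{"dx":0,"dy":0,"dz":0,"rx":0,"ry":-1,"rz":0},{"dx":0,"dy":0,"dz":0,"rx":0,"ry":-1,"rz":0},{"dx":0,"dy":0,"dz":0,"rx":0,"ry":-1,"rz":0},{"dx":0,"dy":0,"dz":0,"rx":0,"ry":-1,"rz":0},{"dx":0,"dy":0,"dz":0,"rx":0,"ry":-1,"rz":0},{"dx":0,"dy":0,"dz":0,"rx":0,"ry":-1,"rz":0},{"dx":0,"dy":0,"dz":0,"rx":0,"ry":-1,"rz":0},{"dx":0,"dy":0,"dz":0,"rx":0,"ry":-1,"rz":0},{"dx":0,"dy":0,"dz":0,"rx":0,"ry":-1,"rz":0},{"dx":0,"dy":0,"dz":0,"rx":0,"ry":-1,"rz":0},{"dx":0,"dy":0,"dz":0,"rx":0,"ry":-1,"rz":0},{"dx":0,"dy":0,"dz":0,"rx":0,"ry":-1,"rz":0}])

```text
time: 10.03
position: [0.5939, 0.2404, 0.2095]
tool_rot: [0.667, 0.235, -0.237, -0.667]
contact_force: [-0.0, -0.6, -0.0]
finger_gap: 0.995
```

Emit:
arm_command(steps=[{"dx":0,"dy":0,"dz":0,"rx":0,"ry":-0.3,"rz":0},{"dx":0,"dy":0,"dz":0,"rx":0,"ry":0,"rz":0},{"dx":0,"dy":0,"dz":0,"rx":0,"ry":0,"rz":0}])

```text
time: 10.28
position: [0.5944, 0.2405, 0.2105]
tool_rot: [0.665, 0.24, -0.241, -0.665]
contact_force: [-0.4, 0.6, 0.6]
finger_gap: 0.998
```

```bash
python3 lime.py w8.png
python3 - <<'E'
from h import *
np.set_printoptions(precision=4,suppress=True)
im=cv2.imread('pics/w8.png'); c=camera_model('wrist')
hsv=cv2.cvtColor(im,cv2.COLOR_BGR2HSV); m=cv2.inRange(hsv,(33,80,30),(60,255,255))
cn,_=cv2.findContours(m,0,2)
for k in cn:
  if cv2.contourArea(k)>300:
    pts=np.array([onplane(c,*p[0],.021)[:2] for p in k]);print(cv2.boundingRect(k),cv2.fitEllipse((pts*1000).astype(np.float32)))
print(plan([.608,.243,.06]))
cv2.imwrite('pics/w8c.png',cv2.resize(im[120:300,150:400],None,fx=3,fy=3,interpolation=2))
E
```

```text
10.2833 [0.5944 0.2405 0.2105] [-0.005  -0.0036  0.0031 -0.0043  0.0001  0.0015 -0.0018]
0.91 [197.7, 1.8, 41.9, 23.9] [0.4925 0.105  0.0341] [0.5095 0.1191 0.0434] [0.47   0.0817 0.0184] ((485.9920349121094, 97.87816619873047), (40.8717155456543, 43.801753997802734), 85.06095123291016)
0.65 [231.7, 155.4, 35.7, 40.4] [0.6042 0.2391 0.0358] [0.6284 0.2628 0.0441] [0.5848 0.2191 0.0186] ((607.8848876953125, 241.7632598876953), (41.504268646240234, 47.527408599853516), 133.07896423339844)
{'uv': [249.8, 175.9], 'p': 0.81} [0.6085 0.2423 0.021 ]
{'uv': [209.1, 96.0], 'p': 0.74} [0.5647 0.1448 0.021 ]
{'uv': [218.2, 5.0], 'p': 0.65} [0.4852 0.0972 0.021 ]
(232, 156, 36, 40) ((608.98583984375, 241.732177734375), (43.489322662353516, 49.560157775878906), 131.23597717285156)
(191, 69, 39, 49) ((562.59326171875, 144.67605590820312), (43.66887283325195, 50.929954528808594), 140.97337341308594)
(197, 0, 43, 30) ((486.8198547363281, 98.05371856689453), (42.65546798706055, 47.22761154174805), 90.63265991210938)
(array([ 0.118,  1.51 , -0.07 ]), array([0.5946, 0.2408, 0.211 ]), array([[ 0.7672, -0.0004, -0.6414],
       [ 0.6414, -0.0002,  0.7672],
       [-0.0004, -1.    ,  0.0001]]))
```

View pics/w8c.png

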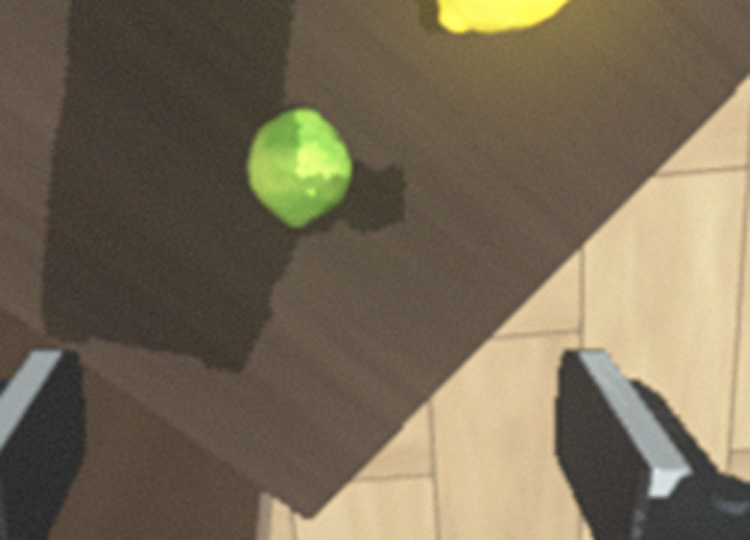

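The lime is between the jaws in line with its long axis (crop (300,165), full image about (250,175)). Descending to z ≈ 0.004.

Emit:
arm_command(steps=[{"dx":0.11,"dy":0.1,"dz":-0.08,"rx":0,"ry":0,"rz":0},{"dx":0,"dy":0.3,"dz":0,"rx":0,"ry":0,"rz":0},{"dx":0,"dy":0.35,"dz":0,"rx":0,"ry":0,"rz":0},{"dx":0,"dy":0.35,"dz":0,"rx":0,"ry":0,"rz":0},{"dx":0,"dy":0.3,"dz":0,"rx":0,"ry":0,"rz":0},{"dx":0,"dy":0.25,"dz":0,"rx":0,"ry":0,"rz":0},{"dx":0,"dy":0.2,"dz":0,"rx":0,"ry":0,"rz":0},{"dx":0,"dy":0.1,"dz":0,"rx":0,"ry":0,"rz":0},{"dx":0,"dy":0,"dz":0,"rx":0,"ry":0,"rz":0},{"dx":0,"dy":0,"dz":0,"rx":0,"ry":0,"rz":0}])

```text
time: 11.27
position: [0.6084, 0.2419, 0.0166]
tool_rot: [0.665, 0.242, -0.242, -0.665]
contact_force: [0.6, 0.8, 0.6]
finger_gap: 0.989
```

Run:
```python
from h import *
np.set_printoptions(precision=4,suppress=True)
shot('wrist','w9.png'); print(plan([.6085,.242,.004])[:2])
```

```text
(array([-0.004,  0.134,  0.002]), array([0.609 , 0.2421, 0.0174]))
```

View pics/w9.png

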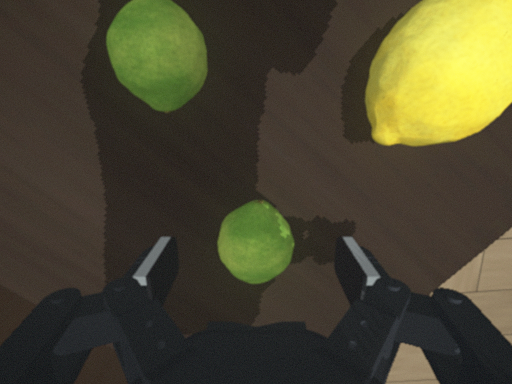

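The lime sits centred between the pads at (256,242), and its neighbours are clear. Going down 12 mm and closing.

Emit:
arm_command(steps=[{"dx":0,"dy":0.08,"dz":0,"rx":0,"ry":0,"rz":0},{"dx":0,"dy":0.04,"dz":0,"rx":0,"ry":0,"rz":0},{"dx":0,"dy":0,"dz":0,"rx":0,"ry":0,"rz":0}])

```text
time: 11.57
position: [0.608, 0.2417, 0.004]
tool_rot: [0.665, 0.242, -0.242, -0.665]
contact_force: [-0.4, -0.5, -0.3]
finger_gap: 0.996
```

Emit:
arm_command(fingers=30, steps=[{"dx":0,"dy":0,"dz":0,"rx":0,"ry":0,"rz":0},{"dx":0,"dy":0,"dz":0,"rx":0,"ry":0,"rz":0},{"dx":0,"dy":0,"dz":0,"rx":0,"ry":0,"rz":0},{"dx":0,"dy":0,"dz":0,"rx":0,"ry":0,"rz":0},{"dx":0,"dy":0,"dz":0,"rx":0,"ry":0,"rz":0},{"dx":0,"dy":0,"dz":0,"rx":0,"ry":0,"rz":0},{"dx":0,"dy":0,"dz":0,"rx":0,"ry":0,"rz":0},{"dx":0,"dy":0,"dz":0,"rx":0,"ry":0,"rz":0}])

```text
time: 12.23
position: [0.6085, 0.2418, 0.0051]
tool_rot: [0.665, 0.242, -0.241, -0.665]
contact_force: [-0.9, -1.3, 5.5]
finger_gap: 0.459
```

Emit:
arm_command(steps=[{"dx":0,"dy":-0.1,"dz":0,"rx":0,"ry":0,"rz":0},{"dx":0,"dy":-0.2,"dz":0,"rx":0,"ry":0,"rz":0},{"dx":0,"dy":-0.3,"dz":0,"rx":0,"ry":0,"rz":0},{"dx":0,"dy":-0.3,"dz":0,"rx":0,"ry":0,"rz":0},{"dx":0,"dy":-0.3,"dz":0,"rx":0,"ry":0,"rz":0},{"dx":0,"dy":-0.3,"dz":0,"rx":0,"ry":0,"rz":0},{"dx":0,"dy":-0.2,"dz":0,"rx":0,"ry":0,"rz":0},{"dx":0,"dy":-0.1,"dz":0,"rx":0,"ry":0,"rz":0}])

```text
time: 12.9
position: [0.6093, 0.2423, 0.1884]
tool_rot: [-0.664, -0.243, 0.24, 0.665]
contact_force: [-0.5, 0.5, -0.6]
finger_gap: 0.454
```

Run:
```python
from h import *
np.set_printoptions(precision=4,suppress=True)
shot('wrist','w10.png'); o=get_obs();print(o['position'],o['finger_gap'],o['joints'])
```

```text
[0.6096 0.2424 0.1887] 0.45780164052490385 [-0.4097  0.5785 -0.067   1.5524  0.0435  1.0065  1.7792]
```

View pics/w10.png

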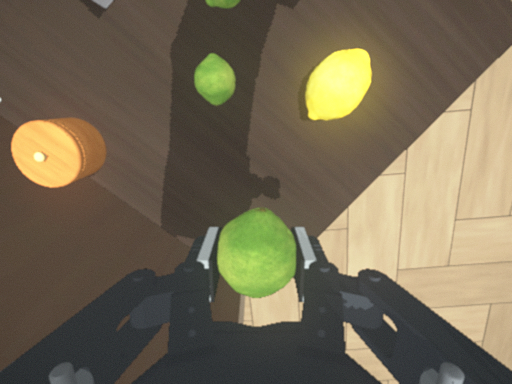

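The lime is held at (257,252), opening 39 mm. Turning back and carrying it to the well.

Emit:
arm_command(steps=[{"dx":0,"dy":0,"dz":0,"rx":0,"ry":1,"rz":0},{"dx":0,"dy":0,"dz":0,"rx":0,"ry":1,"rz":0},{"dx":0,"dy":0,"dz":0,"rx":0,"ry":1,"rz":0},{"dx":0,"dy":0,"dz":0,"rx":0,"ry":1,"rz":0},{"dx":0,"dy":0,"dz":0,"rx":0,"ry":1,"rz":0},{"dx":0,"dy":0,"dz":0,"rx":0,"ry":1,"rz":0},{"dx":0,"dy":0,"dz":0,"rx":0,"ry":1,"rz":0},{"dx":0,"dy":0,"dz":0,"rx":0,"ry":1,"rz":0},{"dx":0,"dy":0,"dz":0,"rx":0,"ry":1,"rz":0},{"dx":0,"dy":0,"dz":0,"rx":0,"ry":1,"rz":0},{"dx":0,"dy":0,"dz":0,"rx":0,"ry":1,"rz":0},{"dx":0,"dy":0,"dz":0,"rx":0,"ry":1,"rz":0}])

```text
time: 13.95
position: [0.6075, 0.2415, 0.1827]
tool_rot: [0.706, -0.051, 0.05, -0.705]
contact_force: [0.2, -0.3, 0.4]
finger_gap: 0.455
```

Emit:
arm_command(steps=[{"dx":0,"dy":0,"dz":0,"rx":0,"ry":0.3,"rz":0},{"dx":-0.05,"dy":0,"dz":-0.2,"rx":0,"ry":0,"rz":0},{"dx":-0.05,"dy":0,"dz":-0.38,"rx":0,"ry":0,"rz":0},{"dx":-0.05,"dy":0,"dz":-0.38,"rx":0,"ry":0,"rz":0},{"dx":-0.05,"dy":0,"dz":-0.38,"rx":0,"ry":0,"rz":0},{"dx":-0.05,"dy":0,"dz":-0.38,"rx":0,"ry":0,"rz":0},{"dx":-0.05,"dy":0,"dz":-0.38,"rx":0,"ry":0,"rz":0},{"dx":-0.05,"dy":0,"dz":-0.38,"rx":0,"ry":0,"rz":0},{"dx":-0.05,"dy":0,"dz":-0.38,"rx":0,"ry":0,"rz":0},{"dx":-0.05,"dy":0,"dz":-0.38,"rx":0,"ry":0,"rz":0},{"dx":-0.05,"dy":0,"dz":-0.38,"rx":0,"ry":0,"rz":0},{"dx":-0.05,"dy":0,"dz":-0.38,"rx":0,"ry":0,"rz":0}])

```text
time: 14.95
position: [0.4885, -0.1457, 0.1838]
tool_rot: [0.705, -0.057, 0.056, -0.705]
contact_force: [0.7, -1.0, -0.4]
finger_gap: 0.458
```

Emit:
arm_command(steps=[{"dx":-0.05,"dy":0,"dz":-0.38,"rx":0,"ry":0,"rz":0},{"dx":0,"dy":0,"dz":-0.12,"rx":0,"ry":0,"rz":0},{"dx":0,"dy":0,"dz":0,"rx":0,"ry":0,"rz":0},{"dx":0,"dy":0,"dz":0,"rx":0,"ry":0,"rz":0}])

```text
time: 15.28
position: [0.4763, -0.193, 0.1838]
tool_rot: [-0.705, 0.058, -0.057, 0.705]
contact_force: [-0.6, 0.3, -0.8]
finger_gap: 0.46
```

Run:
```python
from h import *
np.set_printoptions(precision=4,suppress=True)
shot('wrist','w11.png'); print(plan([.4776,-.1925,.04])); o=get_obs();print(o['finger_gap'],o['time'])
```

```text
(array([ 0.01 ,  1.438, -0.007]), array([ 0.4768, -0.1918,  0.1838]), array([[ 0.9872, -0.0007,  0.1595],
       [-0.1595,  0.0008,  0.9872],
       [-0.0008, -1.    ,  0.0007]]))
0.4605165147933097 15.3333
```

View pics/w11.png

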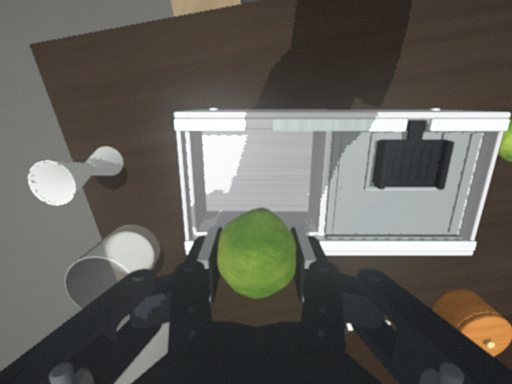

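The lime is above the open well (well at columns 200–315). Lowering it in.

Emit:
arm_command(steps=[{"dx":0.01,"dy":0.15,"dz":0,"rx":0,"ry":0,"rz":0},{"dx":0,"dy":0.3,"dz":0,"rx":0,"ry":0,"rz":0},{"dx":0,"dy":0.3,"dz":0,"rx":0,"ry":0,"rz":0},{"dx":0,"dy":0.25,"dz":0,"rx":0,"ry":0,"rz":0},{"dx":0,"dy":0.2,"dz":0,"rx":0,"ry":0,"rz":0},{"dx":0,"dy":0.2,"dz":0,"rx":0,"ry":0,"rz":0},{"dx":0,"dy":0.15,"dz":0,"rx":0,"ry":0,"rz":0},{"dx":0,"dy":0.05,"dz":0,"rx":0,"ry":0,"rz":0},{"dx":0,"dy":0,"dz":0,"rx":0,"ry":0,"rz":0}])

```text
time: 16.08
position: [0.4775, -0.191, 0.0231]
tool_rot: [-0.704, 0.057, -0.055, 0.705]
contact_force: [0.0, -0.5, -0.6]
finger_gap: 0.461
```

Emit:
arm_command(fingers=60, steps=[{"dx":0,"dy":0,"dz":0,"rx":0,"ry":0,"rz":0},{"dx":0,"dy":0,"dz":0,"rx":0,"ry":0,"rz":0},{"dx":0,"dy":0,"dz":0,"rx":0,"ry":0,"rz":0},{"dx":0,"dy":0,"dz":0,"rx":0,"ry":0,"rz":0},{"dx":0,"dy":0,"dz":0,"rx":0,"ry":0,"rz":0}])

```text
time: 16.5
position: [0.4781, -0.193, 0.0249]
tool_rot: [0.705, -0.057, 0.057, -0.705]
contact_force: [-0.6, -0.4, -0.5]
finger_gap: 0.695
```

Emit:
arm_command(steps=[{"dx":0,"dy":-0.2,"dz":0,"rx":0,"ry":0,"rz":0},{"dx":0,"dy":-0.3,"dz":0,"rx":0,"ry":0,"rz":0},{"dx":0,"dy":-0.35,"dz":0,"rx":0,"ry":0,"rz":0},{"dx":0,"dy":-0.35,"dz":0,"rx":0,"ry":0,"rz":0},{"dx":0,"dy":-0.35,"dz":0,"rx":0,"ry":0,"rz":0},{"dx":0,"dy":-0.2,"dz":0,"rx":0,"ry":0,"rz":0},{"dx":0,"dy":0,"dz":0,"rx":0,"ry":0,"rz":0}])

```text
time: 17.08
position: [0.4798, -0.1939, 0.2041]
tool_rot: [0.705, -0.054, 0.06, -0.704]
contact_force: [0.5, 0.1, 0.3]
finger_gap: 0.706
```

Run:
```python
from h import *
np.set_printoptions(precision=4,suppress=True)
c=camera_model('wrist');shot('wrist','w12.png')
for r in spot_point('tab_pad','wrist'): print(r, onplane(c,*r['uv'],.085))
print(plan([.476,-.0505,.103])); o=get_obs();print(o['finger_gap'],o['time'])
```

```text
{'uv': [397.7, 156.4], 'p': 0.64} [ 0.4768 -0.0531  0.085 ]
(array([-0.251,  0.971,  1.403]), array([ 0.478 , -0.193 ,  0.2002]), array([[ 0.987 ,  0.0022,  0.1605],
       [-0.1605, -0.0004,  0.987 ],
       [ 0.0023, -1.    , -0.0001]]))
0.7038608256779072 17.1833
```

View pics/w12.png

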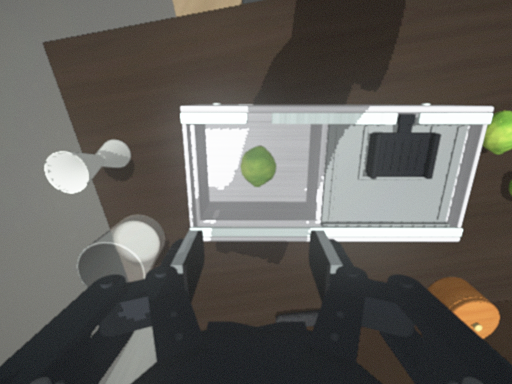

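The lime lies on the well floor at (258,166) and the cover is parked with the tab at (402,153). Moving to the tab with the fingers shut.

Emit:
arm_command(fingers=0, steps=[{"dx":-0.05,"dy":0,"dz":0.2,"rx":0,"ry":0,"rz":0},{"dx":-0.05,"dy":0,"dz":0.35,"rx":0,"ry":0,"rz":0},{"dx":-0.05,"dy":0,"dz":0.35,"rx":0,"ry":0,"rz":0},{"dx":-0.05,"dy":0,"dz":0.35,"rx":0,"ry":0,"rz":0},{"dx":-0.05,"dy":0.1,"dz":0.15,"rx":0,"ry":0,"rz":0},{"dx":0,"dy":0.3,"dz":0,"rx":0,"ry":0,"rz":0},{"dx":0,"dy":0.3,"dz":0,"rx":0,"ry":0,"rz":0},{"dx":0,"dy":0.2,"dz":0,"rx":0,"ry":0,"rz":0},{"dx":0,"dy":0.05,"dz":0,"rx":0,"ry":0,"rz":0},{"dx":0,"dy":0,"dz":0,"rx":0,"ry":0,"rz":0},{"dx":0,"dy":0,"dz":0,"rx":0,"ry":0,"rz":0}])

```text
time: 18.1
position: [0.4754, -0.051, 0.1043]
tool_rot: [0.705, -0.057, 0.057, -0.705]
contact_force: [0.2, -0.6, 0.1]
finger_gap: -0.002
```

Run:
```python
from h import *
np.set_printoptions(precision=4,suppress=True)
shot('wrist','w13.png')
print(plan([.476,-.0505,.079])); o=get_obs();print(o['finger_gap'],o['time'])
```

```text
(array([0.   , 0.259, 0.005]), array([ 0.4759, -0.051 ,  0.1049]), array([[ 0.987 ,  0.0005,  0.161 ],
       [-0.161 , -0.0001,  0.987 ],
       [ 0.0005, -1.    , -0.    ]]))
-0.0009860311396188428 18.15
```

View pics/w13.png

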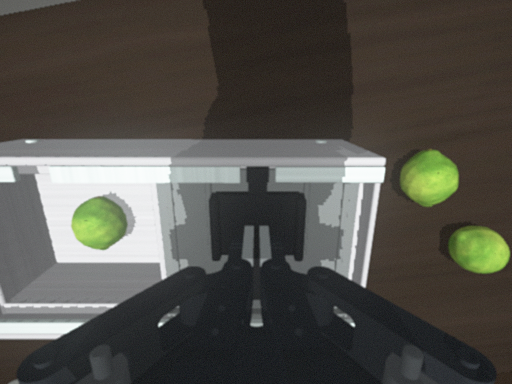

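The fingers stand centred over the pad at (257,245); the lime shows in the well at (98,222). Press, then slide shut.

Emit:
arm_command(steps=[{"dx":0,"dy":0.13,"dz":0,"rx":0,"ry":0,"rz":0},{"dx":0,"dy":0.06,"dz":0,"rx":0,"ry":0,"rz":0},{"dx":0,"dy":0.04,"dz":0,"rx":0,"ry":0,"rz":0},{"dx":0,"dy":0.03,"dz":0,"rx":0,"ry":0,"rz":0},{"dx":0,"dy":0.02,"dz":0,"rx":0,"ry":0,"rz":0},{"dx":0,"dy":0,"dz":0,"rx":0,"ry":0,"rz":0},{"dx":0,"dy":0,"dz":0,"rx":0,"ry":0,"rz":0}])

```text
time: 18.73
position: [0.4761, -0.0508, 0.0771]
tool_rot: [-0.705, 0.056, -0.057, 0.705]
contact_force: [0.4, 0.4, 7.0]
finger_gap: -0.004
```

Emit:
arm_command(steps=[{"dx":0,"dy":0,"dz":-0.05,"rx":0,"ry":0,"rz":0},{"dx":0,"dy":0,"dz":-0.05,"rx":0,"ry":0,"rz":0},{"dx":0,"dy":0,"dz":-0.1,"rx":0,"ry":0,"rz":0},{"dx":0,"dy":0,"dz":-0.1,"rx":0,"ry":0,"rz":0},{"dx":0,"dy":0,"dz":-0.1,"rx":0,"ry":0,"rz":0},{"dx":0,"dy":0,"dz":-0.1,"rx":0,"ry":0,"rz":0},{"dx":0,"dy":0,"dz":-0.1,"rx":0,"ry":0,"rz":0},{"dx":0,"dy":0,"dz":-0.1,"rx":0,"ry":0,"rz":0},{"dx":0,"dy":0,"dz":-0.1,"rx":0,"ry":0,"rz":0},{"dx":0,"dy":0,"dz":-0.1,"rx":0,"ry":0,"rz":0},{"dx":0,"dy":0,"dz":-0.1,"rx":0,"ry":0,"rz":0},{"dx":0,"dy":0,"dz":-0.1,"rx":0,"ry":0,"rz":0}])

```text
time: 19.73
position: [0.4582, -0.1596, 0.077]
tool_rot: [-0.705, 0.057, -0.057, 0.705]
contact_force: [-0.5, 1.6, 8.1]
finger_gap: -0.004
```

Emit:
arm_command(steps=[{"dx":0,"dy":0,"dz":-0.1,"rx":0,"ry":0,"rz":0},{"dx":0,"dy":0,"dz":-0.1,"rx":0,"ry":0,"rz":0},{"dx":0,"dy":0,"dz":-0.08,"rx":0,"ry":0,"rz":0},{"dx":0,"dy":0,"dz":-0.05,"rx":0,"ry":0,"rz":0},{"dx":0,"dy":0,"dz":-0.03,"rx":0,"ry":0,"rz":0},{"dx":0,"dy":0,"dz":0,"rx":0,"ry":0,"rz":0},{"dx":0,"dy":0,"dz":0,"rx":0,"ry":0,"rz":0}])

```text
time: 20.32
position: [0.4526, -0.1948, 0.077]
tool_rot: [-0.705, 0.057, -0.057, 0.705]
contact_force: [-0.4, 1.8, 7.5]
finger_gap: 0.001
```

Run:
```python
from h import *
np.set_printoptions(precision=4,suppress=True)
shot('wrist','w14.png')
print(plan([.4535,-.1857,.077])); o=get_obs();print(o['contact_force'],o['time'])
```

```text
(array([-0.006,  0.001,  0.091]), array([ 0.4527, -0.1948,  0.0771]), array([[ 0.9871,  0.0013,  0.1604],
       [-0.1604,  0.    ,  0.9871],
       [ 0.0013, -1.    ,  0.0002]]))
[0.0875 2.4408 7.7647] 20.3667
```

View pics/w14.png

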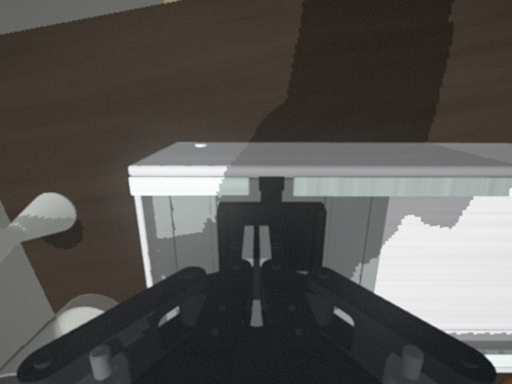

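The pad spans columns 218–325 with the fingers 8 mm to its −y side, so the cover is near home. Pushing on until the force shows the stop.

Emit:
arm_command(steps=[{"dx":0,"dy":0,"dz":-0.03,"rx":0,"ry":0,"rz":0},{"dx":0,"dy":0,"dz":-0.02,"rx":0,"ry":0,"rz":0},{"dx":0,"dy":0,"dz":0,"rx":0,"ry":0,"rz":0}])

```text
time: 20.62
position: [0.452, -0.1988, 0.077]
tool_rot: [-0.704, 0.056, -0.057, 0.705]
contact_force: [0.6, 5.2, 8.4]
finger_gap: -0.0
```

Emit:
arm_command(steps=[{"dx":0,"dy":0,"dz":-0.03,"rx":0,"ry":0,"rz":0},{"dx":0,"dy":0,"dz":-0.02,"rx":0,"ry":0,"rz":0},{"dx":0,"dy":0,"dz":0,"rx":0,"ry":0,"rz":0}])

```text
time: 20.87
position: [0.4519, -0.1995, 0.0769]
tool_rot: [-0.703, 0.055, -0.055, 0.707]
contact_force: [2.6, 21.3, 10.8]
finger_gap: -0.001
```

Emit:
arm_command(steps=[{"dx":0,"dy":0,"dz":-0.03,"rx":0,"ry":0,"rz":0},{"dx":0,"dy":0,"dz":0,"rx":0,"ry":0,"rz":0}])

```text
time: 21.03
position: [0.4518, -0.2001, 0.0768]
tool_rot: [-0.702, 0.055, -0.054, 0.708]
contact_force: [4.8, 29.1, 13.0]
finger_gap: 0.002
```

Hard stop against the ridge at 29 N, so the cover is home. Relieving the sideways push, then lifting straight up.

Emit:
arm_command(steps=[{"dx":0,"dy":0,"dz":0.05,"rx":0,"ry":0,"rz":0},{"dx":0,"dy":0,"dz":0,"rx":0,"ry":0,"rz":0}])

```text
time: 21.2
position: [0.452, -0.1991, 0.077]
tool_rot: [-0.704, 0.055, -0.056, 0.706]
contact_force: [2.7, 13.2, 9.7]
finger_gap: 0.002
```

Emit:
arm_command(steps=[{"dx":0,"dy":-0.05,"dz":0,"rx":0,"ry":0,"rz":0},{"dx":0,"dy":-0.1,"dz":0,"rx":0,"ry":0,"rz":0},{"dx":0,"dy":-0.2,"dz":0,"rx":0,"ry":0,"rz":0},{"dx":0,"dy":-0.35,"dz":0,"rx":0,"ry":0,"rz":0},{"dx":0,"dy":-0.35,"dz":0,"rx":0,"ry":0,"rz":0},{"dx":0,"dy":-0.3,"dz":0,"rx":0,"ry":0,"rz":0},{"dx":0,"dy":0,"dz":0,"rx":0,"ry":0,"rz":0},{"dx":0,"dy":0,"dz":0,"rx":0,"ry":0,"rz":0}])

```text
time: 21.87
position: [0.4515, -0.203, 0.2131]
tool_rot: [0.705, -0.056, 0.058, -0.705]
contact_force: [1.3, 0.0, -0.1]
finger_gap: 0.002
```

```bash
cat > fin.py <<'E'
from h import *
np.set_printoptions(precision=4,suppress=True)
im,d=shot('wrist','w15.png'); c=camera_model('wrist'); T=c['T']
vv,uu=np.mgrid[0:384,0:512]
W=np.stack([(uu-c['cx'])/c['fx']*d,-(vv-c['cy'])/c['fy']*d,-d],-1)@T[:3,:3].T+T[:3,3]
o=get_obs();print(o['position'],o['contact_force'],o['time'])
b=(W[...,:2]-[.4895,-.1195])@np.array([[.987,.161],[-.161,.987]])
for nm,x0,x1,y0,y1 in [('pad',-.042,-.008,-.09,-.052),('rail',-.068,-.057,-.12,0),('cover',.01,.04,-.12,-.02),('deck',-.03,.03,.03,.12),('farrail',.058,.068,-.1,.1)]:
    q=(b[...,0]>x0)&(b[...,0]<x1)&(b[...,1]>y0)&(b[...,1]<y1)&(d>0)&(W[...,2]<.11); print(nm,q.sum(),np.median(W[q][:,2]))
for r in spot_point('tab_pad','wrist'): print(r, onplane(c,*r['uv'],.085))
cv2.imwrite('pics/w15c.png',cv2.resize(cv2.imread('pics/w15.png')[110:270,160:460],None,fx=2.6,fy=2.6,interpolation=2))
E
python3 fin.py
```

```text
[ 0.4508 -0.2026  0.2117] [ 0.5374  0.5591 -0.4291] 21.9167
pad 1163 0.0845088632005484
rail 1299 0.08531684736885842
cover 1984 0.07076497981884816
deck 3972 0.06552315804874376
farrail 1043 0.08490594431368781
{'uv': [270.8, 177.9], 'p': 0.92} [ 0.4508 -0.1872  0.085 ]
```

View pics/w15c.png

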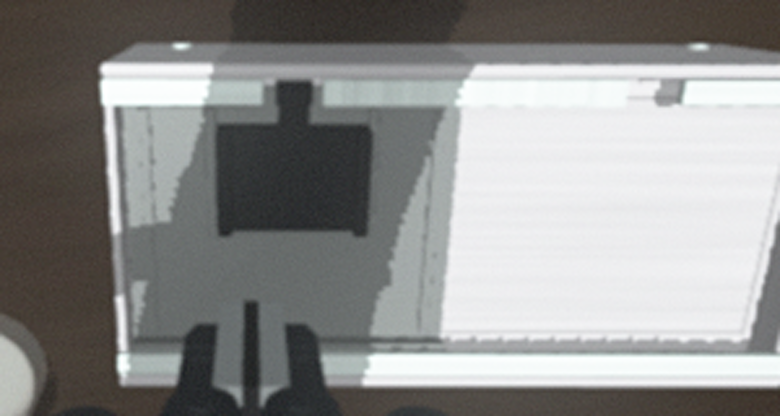

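The tab is up (84.5 mm, level with the rail) with its tooth in the notch, and the cover is home. One last look at the whole scene.

Run:
```python
from h import *
np.set_printoptions(precision=4,suppress=True)
a,d=shot('scene','scene9.png');cv2.imwrite('pics/scene9c.png',cv2.resize(a[90:384,150:400,::-1],None,fx=2,fy=2,interpolation=2))
c=camera_model('scene')
for t in ['lemon_center','jigger','glass','lime_center']:
    for r in spot_point(t,'scene')[:3]: print(t,round(r['p'],2),np.round(r['uv']))
```

```text
lemon_center 0.85 [279. 313.]
jigger 0.63 [286. 146.]
jigger 0.52 [287. 165.]
glass 0.6 [247. 146.]
glass 0.23 [268. 198.]
lime_center 0.79 [272. 262.]
lime_center 0.53 [246. 278.]
```

View pics/scene9c.png

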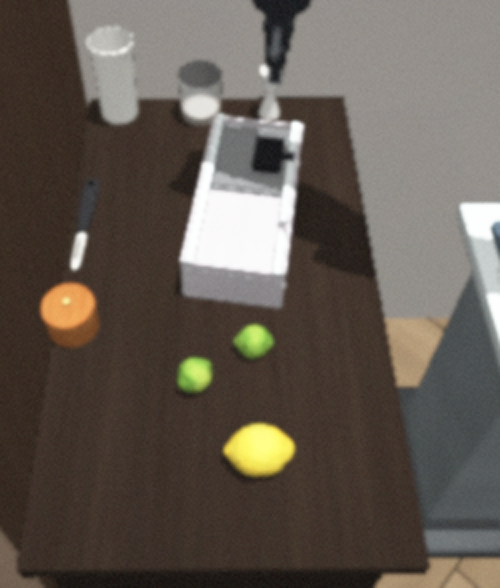

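The cover is shut, the lemon (crop (259,450)), jigger and glass are where they were, and the target lime is gone from the stand. Handing in.

```bash
python3 -c "
from station import *
print(sign_off())"
```

```text
the job is handed in; nothing more can be done
None
```

The lime is in the garnish box with the cover shut and latched, and I handed the job in at about 22 s of the 67 s allowed. I pressed the tab and slid the cover fully open. Then I put the farthest of the three limes in the well, pressed the tab again and slid the cover shut to its hard stop.

- **Cover and tab:** the last wrist view shows the pad at 84.5 mm (85 mm is fully up) and the tooth in its notch. The pad is about 2 mm from where it was measured at the start, within calibration error.
- **Lime:** I saw it on the well floor before closing. The last scene view shows only the two look-alikes left on the stand.
- **Other objects:** the lemon, jigger and glass are within 3 pixels of where they started in the scene picture. The jigger was partly hidden behind the gripper there. The network's extra low-confidence jigger and glass spots match nothing in the picture.
- **Forces and moves:** the highest force I read was about 32 N in total, with the fingertips pushing against the end stop. My first two move calls were refused for leaving out zero fields, and nothing moved.

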